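# Take the scoop off the keeper hook and stand it in the basin

## Robot

A 6-joint arm with a two-finger parallel gripper is mounted at the origin on the work surface. World frame = base frame: x ahead of the robot, y to its left, z up, the work surface at z = 0. Lengths are in mm, angles in rad, forces in N, time in s.
With the tool pointing down it reaches from about 300 to 1000 mm from the base axis. Payload 5.1 kg.
Tool frame: the origin (TCP) lies midway between the tips of the shut fingers; the grasp point (between the pads) lies 19 mm behind it (arm.grip_point_offset is the z of the grasp point in the tool frame, in mm); z points along the fingers, y is the line along which they close (so a half turn about z gives the same grasp; the last joint's range is limited). The gripper opens to 95 mm and grips with 3 to 60 N. Pads are 20 mm wide; open, the fingers measure 119 mm over their backs; the gripper's body (75 mm by 180 mm) begins 59 mm behind the grasp point.
Start: joints at [-1.204, 0.124, 1.65, -0, 1.367, -0.083], TCP at [282.578, -585.35, 214.656] pointing down, gripper open.
Joint ranges: [-2.61, 2.61], [-1.02, 2.33], [0.03, 2.71], [-1.35, 4.49], [0.32, 2.68], [-2.91, 2.91]. Speed limits (rad/s): [2.57, 2.57, 3.14, 3.14, 3.14, 3.14].

## Interface

Orientations are given as a unit quaternion [x, y, z, w].
In Python, from rig import arm, viewer gives the robot as it stands. The module is installed in compiled form; this text tells all that it offers.
- The arm moves only by the tool step_arm, never from a script. Its argument "increments" is a list of rows, each an object with "xyz": the shift along the tool's x, y, z in mm, a list of three; "spin": the turn about the tool's z in degrees. A call has 1 to 8 rows; each row shifts and turns the commanded pose from where the row before left it, along the tool's axes as they then stand; what a row does not reach is not made up. A row lasts 1/10 s, in which the tool goes at most 50 mm and 8.59 degrees, less where a joint would pass 70% of its speed; a pose out of reach is approached as far as the arm can. A call with a gripper value outside its range is refused whole. "fingers" is the closure, from 0 (fully open) to 1 (shut), set as the call begins (left out, the last holds). The fingers move at their own pace and stop on an object; "grip_force" is the grip in N (left out, the last holds). Time passes only in rows, so rows that do not move let the fingers close. It gives the time, the measured TCP pose, the force, the opening and the grip force at its end, in the units of the state.
- arm.observe(): the state, without advancing time (a new reading comes with each control period).
- viewer.grab_frame(name): name is "scene" or "top" or "wrist"; returns a dict with "color" (400x640x3 uint8, blue, green, red), "range_z" (400x640 float32, mm along the optical axis (not along the pixel's ray), 0 where there is no reading), "mtx" (3x3 intrinsics, pixels), "extrinsics" (4x4, takes a point from camera to world coordinates); the wrist camera has in their place "T_tool_cam" (4x4, takes a point from camera to tool coordinates, whose origin is the TCP and whose axes are the flange's). Camera axes: x right, y up, looking along -z (the intrinsics and any distortion apply to the point x, -y, -z); pixel columns grow to the right and rows downward; lengths in mm; the calibration is good to about 2 mm. A picture is of the moment at which its call begins: read the wrist's pose just before it.
- arm.close_job(): hands the job in; it is judged then, once.
The state is a dict: "clock": time; "joints": joint angles; "qd": joint speeds; "joint_efforts": joint torques, N m; "ee_pos": TCP position; "tcp_rot": TCP orientation; "wrist_force": force on the tool from outside, world axes, zero at the start; "moment": the same for the moment, N m; "width": finger opening in mm; "grip_force": force on a finger pad.
Only numpy, scipy, OpenCV 4.12 (cv2) and the standard library are available. Lean on these libraries where they do the work, as an engineer would, in place of code of your own. Each camera call takes 0.05 s, during which the arm holds its last target. There are 200 camera calls.

## Task

The measuring scoop hangs on the lid rack's hook, shut in by the hook's sprung keeper. Press the keeper gently back until it is fully open, lift the scoop off the hook and stand it upright on the floor of the enamel basin, setting it down gently. Never force the scoop, the hook or the rack, and leave the tumbler, the coffee pot and the spatula undisturbed.

Things in the scene. Friction and masses are not known exactly. Their poses are not given: they have to be found in the camera images.
- rack: Fixed wooden lid rack. Origin on the bench below where the scoop hangs; x points level from the hook's tip to the rack, y left, z up. Base x 70 to 245, y +-85, 40 high with its slats; three upright aluminium lids (124 across, tops at 143) at x 135, 165, 195. No more than 30 N between scoop or fingers and rack, hook or keeper.
- rail_mid (a point): Middle of the rack's steel rail (along y, diameter 14), at x 85, height 135; wooden posts 157 high at y +-76. The steel hook (10 wide, centred on y 0) is held in a clamp on this rail and reaches towards -x. How far out it sits in its clamp differs by up to 17 mm either way along x and is not measured: it must be felt.
- hang (a point): Point fixed on the rack, x 0, height 140: top of the hook's level bar (10 thick), on which the scoop's crossbar hangs. The hook's upturned tip, 8 thick, has its inner face at x -26 +-17 mm (the hook's unmeasured shift).
- beak (a point): Point fixed on the rack, x 0, height 156: the top of the hook's beak, a 5 thick level arm running back from the tip over the bar (underside at height 151); its rear edge lies 50 behind the tip's inner face, at x 24 +-17. To come off, the scoop must rise at least 17 mm (40 at most, then its cup meets the bar's underside), then go out over the tip towards -x.
- keeper_rest (a point): Point fixed on the rack, x 26, height 149: nominal front of the keeper, a sprung sliding block (14 wide, top at 158), in truth at x 26 +-17, 2 behind the beak's edge. Pressed to +x it moves 9 mm to a hard stop; the spring yields from 3 N, 6 N at the stop. Only within 3 mm of the stop can the 8 mm crossbar rise between beak and keeper.
- scoop: White plastic measuring scoop, 100 to 200 g, 168 high: round cup (60 across, 54 at the foot, 60 high) with an upright handle. Origin: centre of its underside; z up, y along the crossbar; at the start x is along the rack's x, underside 30 above the bench. Grip tab on top: z 132 to 168, 44 wide in y, 12 thick in x. Legs 6 by 12 at y +-27.
- scoop_bar (a point): Middle of the scoop's square 8 mm crossbar between its legs, 114 above the scoop's origin; hangs on the hook's bar, the hook's beak passing over it through the window (z 118 to 132) below the grip tab. Starts within 3 mm of point hang seen from above.
- basin: Loose white enamel basin, 600 g, outer diameter 150 at the foot, 190 at the rim, 52 high, wall 4. Origin: centre of its underside; inner floor 4 above it, flat to a radius of about 71.
- tumbler: Glass tumbler standing upright near the rack, diameter 68, 100 high; origin at the centre of its underside. Leave alone.
- jebena: Terracotta coffee pot (jebena) behind the basin, belly diameter 104, 170 high, spout to its -y, handle to its +y; origin at the centre of its underside. Leave alone.
- spatula: Steel spatula lying on the bench, 200 long along its x; origin at the middle of its underside. Leave alone.
Not all that is in view belongs to the job. Of the things shaped like the scoop, the white one is meant. Several things have the shape of the basin; the one meant has the colours described above.

How it is judged (in metres and radians):
On the way, in this order (a step that is already met when the one before it is completed fails the run):
1. the scoop's crossbar is pressed back against the keeper while still under the beak's height (x of scoop_bar in the frame of rack above 0.007 m and z of scoop_bar in the frame of rack below 0.155 m and contact force between scoop and rack above 3.5 N), for 0.1 s.
2. the scoop is off the hook and away from it (horizontal distance between scoop_bar and rack above 0.08 m and contact force between scoop and rack below 0.5 N), for 0.1 s.
At the end, for the whole second after the job is handed in: The scoop stands released and at rest on the basin's floor: underside within 10 mm of the basin's underside height, within 50 mm of its middle, upright within 0.15 rad; the basin stands level (horizontal distance between scoop and basin below 0.05 m and z of scoop in the frame of basin between 0 and 0.01 m and angle between scoop's own z axis and vertical below 0.15 rad and angle between basin's own z axis and vertical below 0.1 rad and linear speed of scoop below 0.03 m/s and contact force between scoop and basin above 0.3 N); the robot touches nothing.
It fails at once if scoop pressed against the rack, hook or keeper with more than 30 N (contact force between scoop and rack above 30 N).
It fails at once if fingers pressed against the rack, hook or keeper with more than 30 N (contact force between the fingers and rack above 30 N).
It fails at once if scoop set down hard: more than 40 N on the basin (contact force between scoop and basin above 40 N).
It fails at once if tumbler, coffee pot or spatula disturbed: moved more than 20 mm, or tipped (distance of any of tumbler, jebena, spatula from where it was at the start of the episode above 0.02 m or angle between any of tumbler, jebena's own z axis and vertical above 0.3 rad).
It also fails if it takes over 61 s, if anything falls off the work surface, if the arm or the gripper's body presses on something with over 40 N, if the wrist force passes 120 N, or if a joint passes its speed limit or range.

## Working session

There is one attempt and no reset: what is moved stays moved. The work goes in short steps, Python scripts to look and compute and a tool call to move; the robot and the scene stay as the last step left them, time stands still between calls to the robot, and variables do not carry over. Pictures are saved under pics/ and viewed, at most 10 in all, crops included, and the job is handed in when it is done.

Besides the shell and the picture viewer there is one more tool, called after "Emit:" as name(argument=value, ...), one argument or row to a line, values as JSON. step_arm: Moves the arm, as the interface text tells. Its arguments: {"type":"object","properties":{"increments":{"type":"array"},"fingers":{"type":"number"},"grip_force":{"type":"number"}},"required":["increments"]}

```bash
mkdir -p pics
cat > h.py <<'E'
import numpy as np,cv2
from rig import arm,viewer
from scipy.spatial.transform import Rotation as R
def grab(n):
    s=arm.observe(); f=viewer.grab_frame(n)
    if n=="wrist":
        T=np.eye(4);T[:3,:3]=R.from_quat(s["tcp_rot"]).as_matrix();T[:3,3]=s["ee_pos"]
        f["E"]=T@f["T_tool_cam"]
    else: f["E"]=f["extrinsics"]
    np.savez(f"{n}.npz",**{k:v for k,v in f.items()})
    return f
def cloud(f):
    z=f["range_z"];K=f["mtx"];v,u=np.mgrid[:z.shape[0],:z.shape[1]]
    P=np.stack([(u-K[0,2])/K[0,0]*z,-(v-K[1,2])/K[1,1]*z,-z],-1)
    return P@f["E"][:3,:3].T+f["E"][:3,3]
def ray(f,u,v,h):
    K=f["mtx"];d=f["E"][:3,:3]@np.array([(u-K[0,2])/K[0,0],-(v-K[1,2])/K[1,1],-1]);o=f["E"][:3,3]
    return o+d*(h-o[2])/d[2]
E
python3 - <<'E'
from h import *
for n in("scene","top"):
    f=grab(n);cv2.imwrite(f"pics/{n}0.png",f["color"]);print(n,[k for k in f],f["E"].round(2).tolist())
print(arm.observe())
E
```

```text
scene ['color', 'range_z', 'mtx', 'extrinsics', 'E'] [[-0.71, -0.41, 0.57, 1089.01], [0.71, -0.39, 0.59, 633.38], [-0.02, 0.82, 0.57, 670.82], [0.0, 0.0, 0.0, 1.0]]
top ['color', 'range_z', 'mtx', 'extrinsics', 'E'] [[0.02, 0.99, -0.1, 406.02], [-1.0, 0.02, 0.02, 49.28], [0.02, 0.1, 0.99, 1348.0], [0.0, 0.0, 0.0, 1.0]]
{'clock': 0.1, 'joints': array([-1.20358345e+00,  1.24457870e-01,  1.65153044e+00, -2.74662370e-05,
        1.36752058e+00, -8.25979577e-02]), 'qd': array([-0.00169145, -0.00213923, -0.00416945,  0.00105592, -0.00013052,
       -0.00096719]), 'joint_efforts': array([ 4.25456810e-04, -4.18882334e+01, -3.61096573e+01,  7.77261774e-02,
        4.61824425e-02, -6.34654680e-05]), 'ee_pos': array([ 282.37362735, -584.81061596,  213.50248144]), 'tcp_rot': array([ 9.74814136e-01,  2.23016774e-01, -1.49199489e-04, -9.46526385e-04]), 'wrist_force': array([-0.04255287,  0.47491386,  0.1754412 ]), 'moment': array([ 0.0082137 ,  0.00740689, -0.04386575]), 'grip_force': 0.0, 'width': 95.3205723171023}
```

View pics/scene0.png

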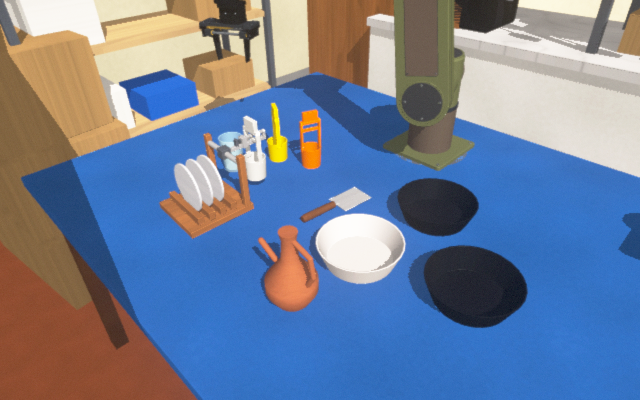

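View pics/top0.png

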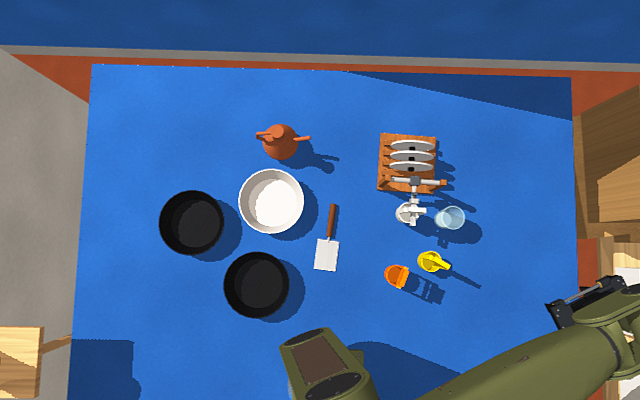

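The white scoop (scene 255,160; top 408,212) is the one meant; the yellow (277,150) and orange (311,140) ones are decoys. The white basin (scene 360,248; top 271,201) is the one meant; the two black ones are decoys. Next I'll measure and make a confirming crop.

Run:
```python
from h import *
T=dict(np.load("top.npz"));S=dict(np.load("scene.npz"))
a=cv2.resize(S["color"][90:240,150:350],None,fx=3.5,fy=3.5,interpolation=2)[:, :]
a=cv2.resize(S["color"][100:220,190:340],None,fx=3,fy=3);b=cv2.resize(T["color"][120:240,360:480],None,fx=3,fy=3)
cv2.imwrite("pics/crop.png",np.hstack([a,b[:a.shape[0]]])[:600,:810][:, :800])
for n,f in(("top",T),("scene",S)):
    P=cloud(f);c=f["color"];hsv=cv2.cvtColor(c,cv2.COLOR_BGR2HSV);z=P[...,2]
    valid=f["range_z"]>0
    print(n,"bench z",np.median(z[valid&(hsv[...,0]>100)&(hsv[...,0]<125)&(hsv[...,1]>150)]))
    w=valid&(hsv[...,1]<60)&(hsv[...,2]>120)
    # basin rim
    u0,v0=((271,201) if n=="top" else (360,248))
    vv,uu=np.mgrid[:400,:640];near=np.hypot(uu-u0,vv-v0)<60
    m=w&near&(z>42)&(z<62);p=P[m]
    A=np.c_[2*p[:,:2],np.ones(len(p))];s=np.linalg.lstsq(A,(p[:,:2]**2).sum(1),rcond=None)[0]
    print(" basin",s[:2].round(1),"r",np.sqrt(s[2]+s[0]**2+s[1]**2).round(1),"ztop",p[:,2].max().round(1))
    u0,v0=((408,212) if n=="top" else (253,140))
    near=np.hypot(uu-u0,vv-v0)<40
    m=w&near&(z>178)
    p=P[m];print(" tab n",len(p),p.mean(0).round(1),"max",p.max(0).round(1),"min",p.min(0).round(1))
    if len(p)>5:
        r=cv2.minAreaRect(p[:,:2].astype(np.float32));print(" rect",r)
    # wood
    near=np.hypot(uu-(410 if n=="top" else 210),vv-(165 if n=="top" else 190))<70
    wd=valid&near&(hsv[...,0]<15)&(hsv[...,1]>100)&(z>15)&(z<60)
    p=P[wd];print(" wood",len(p),np.median(p[:,2]),cv2.minAreaRect(p[:,:2].astype(np.float32)))
    pp=P[valid&near&(z>145)&(z<165)&(hsv[...,0]<15)&(hsv[...,1]>100)];
    if len(pp)>4:
        k=cv2.kmeans(pp[:,:2].astype(np.float32),2,None,(3,50,.1),5,0)[2];print(" posts",k.round(1).tolist(),pp[:,2].max())
```

```text
top bench z -1.051485785689465
 basin [531.2 176.2] r 90.3 ztop 57.5
 tab n 91 [ 503.3 -214.9  197.1] max [ 509.6 -194.2  204.4] min [ 496.8 -239.5  178.8]
 rect ((503.4393310546875, -216.92942810058594), (45.22248458862305, 12.097572326660156), 86.6650161743164)
 wood 1434 20.298400825869294 ((659.1617431640625, -226.74993896484375), (169.457763671875, 175.324951171875), 86.94900512695312)
 posts [[591.0, -146.0], [582.4000244140625, -297.0]] 163.9726702138894
scene bench z 0.2165688167672215
 basin [532.6 179.3] r 91.5 ztop 57.6
 tab n 125 [ 505.  -210.5  190.9] max [ 509.7 -190.2  199.6] min [ 496.3 -239.4  178.2]
 rect ((502.59063720703125, -214.71022033691406), (49.22383499145508, 13.21739387512207), 87.19707489013672)
 wood 1952 19.580528344164634 ((659.2982788085938, -222.5891571044922), (170.21949768066406, 174.78244018554688), 86.42341613769531)
 posts [[592.5999755859375, -141.0], [584.0, -291.8999938964844]] 158.97287860686015
```

View pics/crop.png

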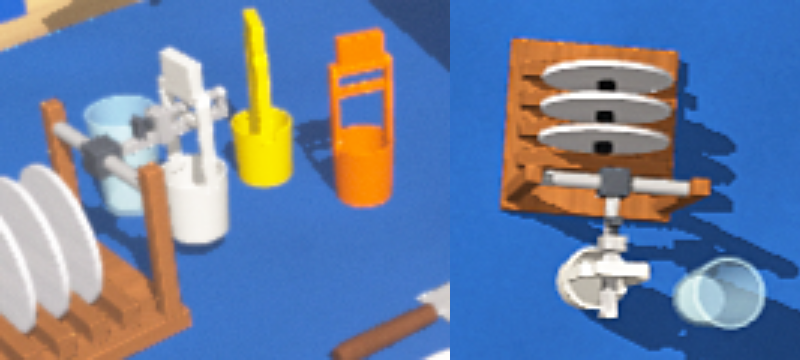

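The crop shows the white scoop hanging on the steel hook, with its tab on top. Rack yaw is about -3.3° and its origin about (502.6, -214); tab and posts agree. Next: rise and turn so the fingers close along rack x.

Emit:
step_arm(
  increments=[
    {"xyz": [0,0,-10],"spin": -7.6},
    {"xyz": [0,0,-10],"spin": -7.6},
    {"xyz": [0,0,-10],"spin": -7.6},
    {"xyz": [0,0,-10],"spin": -7.6},
    {"xyz": [0,0,-10],"spin": -7.6},
    {"xyz": [0,0,-10],"spin": -7.6},
    {"xyz": [0,0,-10],"spin": -7.6},
    {"xyz": [0,0,-10],"spin": -7.8},
  ],
)

```text
clock: 0.9
ee_pos: [282.5, -585.0, 294.3]
tcp_rot: [0.725, 0.689, 0.0, -0.001]
wrist_force: [1.1, 0.3, 0.6]
width: 95.0
grip_force: 0.0
```

```bash
cat > d.py <<'E'
import sys
from h import *
s=arm.observe();Rm=R.from_quat(s["tcp_rot"]).as_matrix()
print(s["clock"],s["ee_pos"].round(1),"F",s["wrist_force"].round(1),"w",s["width"].round(1),"tool x ang",np.degrees(np.arctan2(Rm[1,0],Rm[0,0])).round(2),"tilt",Rm[:,2].round(4))
if len(sys.argv)>3: print("to go tool",(Rm.T@(np.array(list(map(float,sys.argv[1:4])))-s["ee_pos"])).round(1))
E
python3 d.py 490 -214 293
```

```text
Traceback (most recent call last):
  File "d.py", line 4, in <module>
    print(s["clock"],s["ee_pos"].round(1),"F",s["wrist_force"].round(1),"w",s["width"].round(1),"tool x ang",np.degrees(np.arctan2(Rm[1,0],Rm[0,0])).round(2),"tilt",Rm[:,2].round(4))
                                                                            ^^^^^^^^^^^^^^^^
AttributeError: 'float' object has no attribute 'round'
```

Emit:
step_arm(
  increments=[
    {"xyz": [40,20,0]},
    {"xyz": [40,20,0]},
    {"xyz": [40,20,0]},
    {"xyz": [40,20,0]},
    {"xyz": [40,20,0]},
    {"xyz": [40,20,0]},
    {"xyz": [40,20,0]},
    {"xyz": [40,20,0]},
  ],
)

```text
$.increments[0]: bad value
```

Emit:
step_arm(
  increments=[
    {"xyz": [30,14,0]},
    {"xyz": [30,14,0]},
    {"xyz": [0,0,0]},
    {"xyz": [0,0,0]},
  ],
)

```text
$.increments[0]: bad value
```

```bash
sed -i 's/s\["width"\].round(1)/round(s["width"],1)/' d.py; python3 d.py 503 -214.5 167
python3 - <<'E'
from h import *
f=grab("wrist");cv2.imwrite("pics/w1.png",f["color"]);print(f["E"].round(2).tolist())
E
```

```text
0.9 [ 282.5 -585.   294.3] F [1.1 0.3 0.6] w 95.0 tool x ang 87.09 tilt [-5.0e-04  1.2e-03 -1.0e+00]
to go tool [381.1 201.5 127.6]
[[1.0, 0.05, 0.01, 286.14], [-0.05, 0.97, 0.25, -514.89], [-0.0, -0.25, 0.97, 464.51], [0.0, 0.0, 0.0, 1.0]]
```

View pics/w1.png

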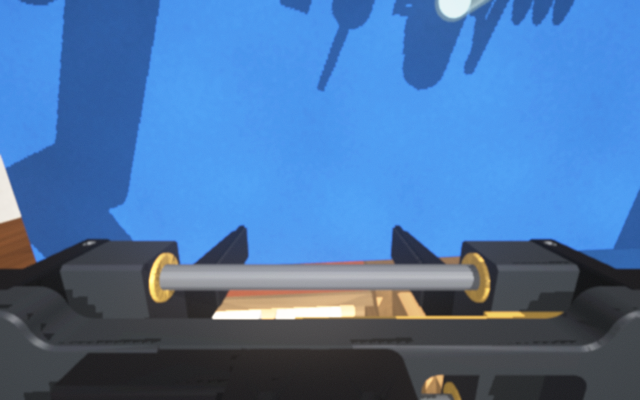

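The wrist view shows only bare bench and the fingers (bottom), because the move was refused: rows need a spin value. Repeating it.

Emit:
step_arm(
  increments=[
    {"xyz": [40,20,0],"spin": 0},
    {"xyz": [40,20,0],"spin": 0},
    {"xyz": [40,20,0],"spin": 0},
    {"xyz": [40,20,0],"spin": 0},
    {"xyz": [40,20,0],"spin": 0},
    {"xyz": [40,20,0],"spin": 0},
    {"xyz": [40,20,0],"spin": 0},
    {"xyz": [40,20,0],"spin": 0},
  ],
)

```text
clock: 1.75
ee_pos: [460.7, -273.0, 294.0]
tcp_rot: [0.728, 0.686, -0.0, -0.0]
wrist_force: [0.5, 0.9, 1.0]
width: 95.1
grip_force: 0.0
```

Emit:
step_arm(
  increments=[
    {"xyz": [11,21,0],"spin": 0.4},
    {"xyz": [10,20,0],"spin": 0},
    {"xyz": [0,0,0],"spin": 0},
    {"xyz": [0,0,0],"spin": 0},
  ],
)

```text
clock: 2.15
ee_pos: [502.2, -256.2, 293.9]
tcp_rot: [0.729, 0.684, -0.0, -0.001]
wrist_force: [-0.2, -0.2, 1.1]
width: 95.1
grip_force: 0.0
```

```bash
python3 d.py 503 -214.5 167
python3 - <<'E'
from h import *
f=grab("wrist");cv2.imwrite("pics/w2.png",f["color"])
P=cloud(f);z=P[...,2];w=(f["range_z"]>0)&(cv2.cvtColor(f["color"],cv2.COLOR_BGR2HSV)[...,1]<60)
m=w&(z>185)&(z<207)&(np.hypot(P[...,0]-503,P[...,1]+214)<45)
p=P[m];v,u=np.nonzero(m);print(len(p),u.min(),u.max(),v.min(),v.max())
if len(p):print(np.median(p[:,2]),cv2.minAreaRect(p[:,:2].astype(np.float32)))
E
```

```text
2.15 [ 502.2 -256.2  293.9] F [-0.2 -0.2  1.1] w 95.1 tool x ang 86.34 tilt [-1.5e-03  4.0e-04 -1.0e+00]
to go tool [ 41.6  -1.7 126.9]
582 311 323 141 186
197.94532649370944 ((502.5129699707031, -216.1970672607422), (43.41392517089844, 11.68068790435791), 86.4952621459961)
```

View pics/w2.png

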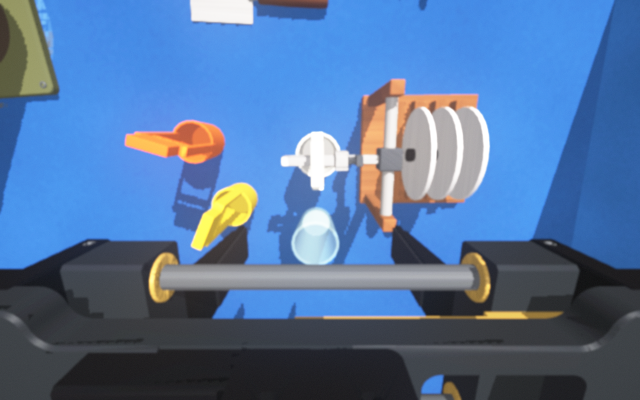

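The tab top is seen at px 311–323 × 141–186: centre (502.5, -216.2), height 198, matching the text. Centre on it and descend.

Emit:
step_arm(
  increments=[
    {"xyz": [20,-1,10],"spin": 0},
    {"xyz": [20,-1,15],"spin": -0.2},
    {"xyz": [0,0,20],"spin": 0},
    {"xyz": [0,0,20],"spin": 0},
    {"xyz": [0,0,20],"spin": 0},
    {"xyz": [0,0,20],"spin": 0},
    {"xyz": [0,0,20],"spin": 0},
    {"xyz": [0,0,0],"spin": 0},
  ],
)

```text
clock: 3.0
ee_pos: [500.3, -216.1, 166.2]
tcp_rot: [0.729, 0.685, -0.001, -0.003]
wrist_force: [-0.7, 0.5, 0.1]
width: 95.1
grip_force: 0.0
```

```bash
python3 d.py 502.5 -216.2 167
```

```text
3.0 [ 500.3 -216.1  166.2] F [-0.7  0.5  0.1] w 95.1 tool x ang 86.44 tilt [-0.0058  0.0029 -1.    ]
to go tool [ 0.   2.2 -0.8]
```

Emit:
step_arm(
  increments=[
    {"xyz": [0,2.2,-1],"spin": 0},
    {"xyz": [0,0,0],"spin": 0},
    {"xyz": [0,0,0],"spin": 0},
    {"xyz": [0,0,0],"spin": 0},
    {"xyz": [0,0,0],"spin": 0},
    {"xyz": [0,0,0],"spin": 0},
    {"xyz": [0,0,0],"spin": 0},
    {"xyz": [0,0,0],"spin": 0},
  ],
  fingers=1,
  grip_force=30,
)

```text
clock: 3.8
ee_pos: [505.2, -216.4, 170.6]
tcp_rot: [0.728, 0.686, -0.0, -0.0]
wrist_force: [-0.3, -0.1, -1.0]
width: 36.7
grip_force: 0.0
```

Emit:
step_arm(
  increments=[
    {"xyz": [0,0,0],"spin": 0},
    {"xyz": [0,0,0],"spin": 0},
    {"xyz": [0,0,0],"spin": 0},
    {"xyz": [0,0,0],"spin": 0},
  ],
)

```text
clock: 4.2
ee_pos: [505.2, -216.4, 170.6]
tcp_rot: [0.728, 0.686, -0.0, -0.0]
wrist_force: [-0.8, 0.4, 0.3]
width: 11.8
grip_force: 30.0
```

Emit:
step_arm(
  increments=[
    {"xyz": [0,0,-1],"spin": 0},
    {"xyz": [0,0,-0.7],"spin": 0},
    {"xyz": [0,0,0],"spin": 0},
    {"xyz": [0,0,0],"spin": 0},
  ],
)

```text
clock: 4.6
ee_pos: [505.2, -216.4, 172.2]
tcp_rot: [0.728, 0.686, -0.0, -0.0]
wrist_force: [-0.1, -0.7, -1.7]
width: 12.0
grip_force: 30.0
```

Emit:
step_arm(
  increments=[
    {"xyz": [0,1,0],"spin": 0},
    {"xyz": [0,1,0],"spin": 0},
    {"xyz": [0,0,0],"spin": 0},
    {"xyz": [0,0,0],"spin": 0},
  ],
)

```text
clock: 5.0
ee_pos: [507.3, -216.5, 172.3]
tcp_rot: [0.728, 0.686, 0.0, -0.0]
wrist_force: [0.4, -0.3, -2.3]
width: 11.5
grip_force: 30.0
```

Emit:
step_arm(
  increments=[
    {"xyz": [0,2,0],"spin": 0},
    {"xyz": [0,2,0],"spin": 0},
    {"xyz": [0,0,0],"spin": 0},
    {"xyz": [0,0,0],"spin": 0},
  ],
)

```text
clock: 5.4
ee_pos: [511.3, -216.8, 172.3]
tcp_rot: [0.728, 0.686, -0.0, -0.0]
wrist_force: [0.4, 0.4, -1.3]
width: 12.0
grip_force: 30.0
```

Emit:
step_arm(
  increments=[
    {"xyz": [0,2,0],"spin": 0},
    {"xyz": [0,2,0],"spin": 0},
    {"xyz": [0,0,0],"spin": 0},
    {"xyz": [0,0,0],"spin": 0},
  ],
)

```text
clock: 5.8
ee_pos: [515.3, -217.0, 172.3]
tcp_rot: [0.728, 0.686, -0.0, -0.0]
wrist_force: [-0.3, 1.1, -1.2]
width: 12.0
grip_force: 30.0
```

Emit:
step_arm(
  increments=[
    {"xyz": [0,2,0],"spin": 0},
    {"xyz": [0,2,0],"spin": 0},
    {"xyz": [0,0,0],"spin": 0},
    {"xyz": [0,0,0],"spin": 0},
  ],
)

```text
clock: 6.2
ee_pos: [518.8, -217.2, 172.3]
tcp_rot: [0.728, 0.686, -0.0, -0.001]
wrist_force: [-4.1, 1.2, -0.3]
width: 11.6
grip_force: 30.0
```

Emit:
step_arm(
  increments=[
    {"xyz": [0,1,0],"spin": 0},
    {"xyz": [0,1,0],"spin": 0},
    {"xyz": [0,0,0],"spin": 0},
    {"xyz": [0,0,0],"spin": 0},
  ],
)

```text
clock: 6.6
ee_pos: [521.1, -217.4, 172.3]
tcp_rot: [0.728, 0.686, -0.0, -0.0]
wrist_force: [-3.9, 0.2, 0.4]
width: 11.9
grip_force: 30.0
```

Emit:
step_arm(
  increments=[
    {"xyz": [0,1,0],"spin": 0},
    {"xyz": [0,1,0],"spin": 0},
    {"xyz": [0,0,0],"spin": 0},
    {"xyz": [0,0,0],"spin": 0},
  ],
)

```text
clock: 7.0
ee_pos: [523.1, -217.5, 172.2]
tcp_rot: [0.728, 0.686, -0.0, -0.0]
wrist_force: [-4.5, -0.2, -0.2]
width: 11.8
grip_force: 30.0
```

Emit:
step_arm(
  increments=[
    {"xyz": [0,1,0],"spin": 0},
    {"xyz": [0,0,0],"spin": 0},
    {"xyz": [0,0,0],"spin": 0},
  ],
)

```text
clock: 7.3
ee_pos: [524.1, -217.5, 172.2]
tcp_rot: [0.728, 0.686, -0.0, -0.0]
wrist_force: [-4.1, 1.4, -0.6]
width: 12.1
grip_force: 30.0
```

Emit:
step_arm(
  increments=[
    {"xyz": [0,1,0],"spin": 0},
    {"xyz": [0,1,0],"spin": 0},
    {"xyz": [0,0,0],"spin": 0},
    {"xyz": [0,0,0],"spin": 0},
  ],
)

```text
clock: 7.7
ee_pos: [526.0, -217.6, 172.2]
tcp_rot: [0.728, 0.686, -0.0, -0.0]
wrist_force: [-5.3, 1.1, -0.2]
width: 11.8
grip_force: 30.0
```

Emit:
step_arm(
  increments=[
    {"xyz": [0,1,0],"spin": 0},
    {"xyz": [0,0,0],"spin": 0},
    {"xyz": [0,0,0],"spin": 0},
  ],
)

```text
clock: 8.0
ee_pos: [527.0, -217.7, 172.2]
tcp_rot: [0.728, 0.686, -0.0, -0.0]
wrist_force: [-6.1, 1.2, -0.7]
width: 11.9
grip_force: 30.0
```

Emit:
step_arm(
  increments=[
    {"xyz": [0,0.7,0],"spin": 0},
    {"xyz": [0,0,0],"spin": 0},
    {"xyz": [0,0,0],"spin": 0},
  ],
)

```text
clock: 8.3
ee_pos: [527.4, -217.7, 172.2]
tcp_rot: [0.728, 0.686, -0.0, -0.001]
wrist_force: [-6.4, 0.5, 0.1]
width: 11.9
grip_force: 30.0
```

Emit:
step_arm(
  increments=[
    {"xyz": [0,0.7,0],"spin": 0},
    {"xyz": [0,0,0],"spin": 0},
    {"xyz": [0,0,0],"spin": 0},
  ],
)

```text
clock: 8.6
ee_pos: [527.6, -217.7, 172.2]
tcp_rot: [0.728, 0.686, -0.001, -0.001]
wrist_force: [-8.5, 0.9, 0.9]
width: 11.8
grip_force: 30.0
```

At the stop (force rising 6.4→8.5 N with no travel). Ease back about 1.3 mm and rise.

Emit:
step_arm(
  increments=[
    {"xyz": [0,-1.3,0],"spin": 0},
    {"xyz": [0,0,0],"spin": 0},
    {"xyz": [0,0,-1],"spin": 0},
    {"xyz": [0,0,-1],"spin": 0},
    {"xyz": [0,0,-1],"spin": 0},
    {"xyz": [0,0,0],"spin": 0},
    {"xyz": [0,0,0],"spin": 0},
  ],
)

```text
clock: 9.3
ee_pos: [526.3, -217.4, 173.9]
tcp_rot: [0.728, 0.686, -0.001, -0.001]
wrist_force: [-5.9, 0.0, -3.8]
width: 11.7
grip_force: 30.0
```

Emit:
step_arm(
  increments=[
    {"xyz": [0,0,-1],"spin": 0},
    {"xyz": [0,0,0],"spin": 0},
    {"xyz": [0,0,0],"spin": 0},
  ],
)

```text
clock: 9.6
ee_pos: [526.3, -217.4, 174.8]
tcp_rot: [0.728, 0.686, -0.001, -0.001]
wrist_force: [-5.4, 0.3, -4.3]
width: 11.6
grip_force: 30.0
```

Emit:
step_arm(
  increments=[
    {"xyz": [0,0,-1],"spin": 0},
    {"xyz": [0,0,-1],"spin": 0},
    {"xyz": [0,0,0],"spin": 0},
    {"xyz": [0,0,0],"spin": 0},
  ],
)

```text
clock: 10.0
ee_pos: [526.3, -217.3, 176.8]
tcp_rot: [0.728, 0.686, -0.001, -0.002]
wrist_force: [-5.4, -0.1, -3.6]
width: 11.7
grip_force: 30.0
```

Emit:
step_arm(
  increments=[
    {"xyz": [0,0,-2],"spin": 0},
    {"xyz": [0,0,-2],"spin": 0},
    {"xyz": [0,0,-2],"spin": 0},
    {"xyz": [0,0,0],"spin": 0},
    {"xyz": [0,0,0],"spin": 0},
  ],
)

```text
clock: 10.5
ee_pos: [526.4, -217.3, 183.1]
tcp_rot: [0.728, 0.686, -0.0, -0.001]
wrist_force: [-5.2, 0.4, -3.7]
width: 11.8
grip_force: 30.0
```

Emit:
step_arm(
  increments=[
    {"xyz": [0,0,-2],"spin": 0},
    {"xyz": [0,0,-2],"spin": 0},
    {"xyz": [0,0,-2],"spin": 0},
    {"xyz": [0,0,0],"spin": 0},
    {"xyz": [0,0,0],"spin": 0},
  ],
)

```text
clock: 11.0
ee_pos: [528.6, -218.0, 191.1]
tcp_rot: [0.728, 0.686, 0.001, 0.002]
wrist_force: [-0.0, -0.2, -1.8]
width: 11.9
grip_force: 30.0
```

Emit:
step_arm(
  increments=[
    {"xyz": [0,0,-3],"spin": 0},
    {"xyz": [0,0,-3],"spin": 0},
    {"xyz": [0,0,-3],"spin": 0},
    {"xyz": [0,0,0],"spin": 0},
    {"xyz": [0,0,0],"spin": 0},
  ],
)

```text
clock: 11.5
ee_pos: [527.5, -217.8, 199.6]
tcp_rot: [0.728, 0.686, 0.0, 0.0]
wrist_force: [-0.7, 0.2, -1.5]
width: 11.7
grip_force: 30.0
```

Free of the hook (forces back to weight only), risen 29 mm. Go out along -x.

Emit:
step_arm(
  increments=[
    {"xyz": [0,-5,0],"spin": 0},
    {"xyz": [0,-10,0],"spin": 0},
    {"xyz": [0,-10,0],"spin": 0},
    {"xyz": [0,-10,0],"spin": 0},
    {"xyz": [0,0,0],"spin": 0},
  ],
)

```text
clock: 12.0
ee_pos: [491.0, -215.6, 199.3]
tcp_rot: [0.728, 0.685, -0.0, -0.0]
wrist_force: [-0.5, -0.3, -1.5]
width: 11.6
grip_force: 30.0
```

Emit:
step_arm(
  increments=[
    {"xyz": [0,-15,0],"spin": 0},
    {"xyz": [0,-15,0],"spin": 0},
    {"xyz": [0,-15,0],"spin": 0},
    {"xyz": [0,-15,0],"spin": 0},
    {"xyz": [0,-15,0],"spin": 0},
    {"xyz": [0,-10,0],"spin": 0},
    {"xyz": [0,-5,0],"spin": 0},
    {"xyz": [0,0,0],"spin": 0},
  ],
)

```text
clock: 12.8
ee_pos: [402.4, -210.4, 199.5]
tcp_rot: [0.728, 0.685, 0.0, 0.0]
wrist_force: [0.9, -0.7, -2.4]
width: 11.6
grip_force: 30.0
```

```bash
python3 d.py 525 178 280
python3 - <<'E'
from h import *
for n in("scene","top"):
    f=grab(n);P=cloud(f);z=P[...,2];h=cv2.cvtColor(f["color"],cv2.COLOR_BGR2HSV);v=f["range_z"]>0
    m=v&(h[...,0]<15)&(h[...,1]>110)&(np.hypot(P[...,0]-630,P[...,1]-165)<75)&(z>20)
    p=P[m];print("jeb",len(p),p.min(0).round(),p.max(0).round())
f=grab("scene");cv2.imwrite("pics/s3.png",cv2.resize(f["color"][60:300,180:480],None,fx=2,fy=2))
E
```

```text
12.8 [ 402.4 -210.4  199.5] F [ 0.9 -0.7 -2.4] w 11.6 tool x ang 86.54 tilt [ 7.e-04 -3.e-04 -1.e+00]
to go tool [395.   99.  -80.5]
jeb 302 [667. 140.  36.] [705. 207. 172.]
jeb 542 [655. 112.  33.] [705. 199. 175.]
```

View pics/s3.png

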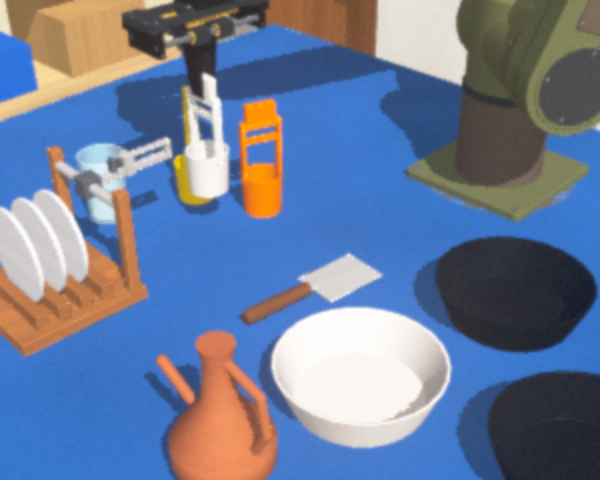

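The scoop is held clear of the hook (px 208,140), and the basin, pot and spatula are in place. Rise, then carry it over the basin.

Emit:
step_arm(
  increments=[
    {"xyz": [0,0,-15],"spin": 0},
    {"xyz": [0,0,-20],"spin": 0},
    {"xyz": [10,3,-15],"spin": 0},
    {"xyz": [20,6,0],"spin": 0},
    {"xyz": [30,8,0],"spin": 0},
    {"xyz": [30,8,0],"spin": 0},
    {"xyz": [30,8,0],"spin": 0},
    {"xyz": [30,8,0],"spin": 0},
  ],
)

```text
clock: 13.75
ee_pos: [453.2, -61.1, 250.7]
tcp_rot: [0.728, 0.686, 0.001, 0.001]
wrist_force: [0.2, -0.5, -1.6]
width: 11.8
grip_force: 30.0
```

Emit:
step_arm(
  increments=[
    {"xyz": [35,8,0],"spin": 0},
    {"xyz": [35,8,0],"spin": 0},
    {"xyz": [35,8,0],"spin": 0},
    {"xyz": [35,8,0],"spin": 0},
    {"xyz": [35,8,0],"spin": 0},
    {"xyz": [30,8,0],"spin": 0},
    {"xyz": [25,8,0],"spin": 0},
    {"xyz": [15,6,0],"spin": 0},
  ],
)

```text
clock: 14.55
ee_pos: [529.4, 180.5, 250.2]
tcp_rot: [0.727, 0.686, 0.0, -0.0]
wrist_force: [-0.2, -0.7, -1.8]
width: 11.8
grip_force: 30.0
```

Emit:
step_arm(
  increments=[
    {"xyz": [0,0,0],"spin": 0},
    {"xyz": [0,0,0],"spin": 0},
    {"xyz": [0,0,0],"spin": 0},
  ],
)

```text
clock: 14.85
ee_pos: [528.8, 177.1, 249.5]
tcp_rot: [0.728, 0.685, -0.0, 0.0]
wrist_force: [0.1, -0.9, -2.0]
width: 11.8
grip_force: 30.0
```

```bash
python3 d.py 529 178 140
python3 - <<'E'
from h import *
f=grab("scene");cv2.imwrite("pics/s4.png",cv2.resize(f["color"][60:300,220:520],None,fx=2,fy=2))
P=cloud(f);z=P[...,2];h=cv2.cvtColor(f["color"],cv2.COLOR_BGR2HSV);w=(f["range_z"]>0)&(h[...,1]<60)&(h[...,2]>120)&(np.hypot(P[...,0]-529,P[...,1]-178)<70)
for a,b in((62,75),(90,105),(112,130),(150,165),(170,185)):
    p=P[w&(z>a)&(z<b)];print(a,b,len(p),(p.min(0).round(),p.max(0).round()) if len(p) else "")
E
```

```text
14.85 [528.8 177.1 249.5] F [ 0.1 -0.9 -2. ] w 11.8 tool x ang 86.52 tilt [-2.e-04 -4.e-04 -1.e+00]
to go tool [9.000e-01 1.000e-01 1.095e+02]
62 75 0 
90 105 0 
112 130 176 (array([514., 160., 112.]), array([557., 206., 130.]))
150 165 286 (array([501., 150., 150.]), array([559., 208., 165.]))
170 185 78 (array([506., 149., 170.]), array([556., 209., 185.]))
```

View pics/s4.png

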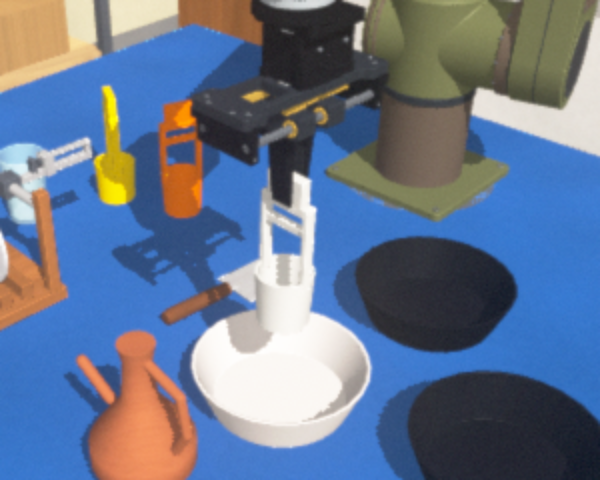

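The scoop hangs upright over the basin (px 285,300), its cup centred near (530, 179), underside about 109. Lower it, slowly at the end.

Emit:
step_arm(
  increments=[
    {"xyz": [0,0,8],"spin": 0},
    {"xyz": [0,0,15],"spin": 0},
    {"xyz": [0,0,15],"spin": 0},
    {"xyz": [0,0,15],"spin": 0},
    {"xyz": [0,0,15],"spin": 0},
    {"xyz": [0,0,15],"spin": 0},
    {"xyz": [0,0,8],"spin": 0},
    {"xyz": [0,0,3],"spin": 0},
  ],
)

```text
clock: 15.7
ee_pos: [528.3, 177.7, 153.7]
tcp_rot: [0.728, 0.686, -0.001, -0.001]
wrist_force: [0.5, -0.6, -1.5]
width: 11.9
grip_force: 30.0
```

Emit:
step_arm(
  increments=[
    {"xyz": [0,0,1],"spin": 0},
    {"xyz": [0,0,1],"spin": 0},
    {"xyz": [0,0,1],"spin": 0},
    {"xyz": [0,0,1],"spin": 0},
    {"xyz": [0,0,0],"spin": 0},
    {"xyz": [0,0,0],"spin": 0},
  ],
)

```text
clock: 16.3
ee_pos: [529.1, 177.9, 151.6]
tcp_rot: [0.728, 0.686, 0.0, 0.0]
wrist_force: [0.4, -0.5, -1.6]
width: 11.9
grip_force: 30.0
```

Underside about 11 expected; floor at 4.

Emit:
step_arm(
  increments=[
    {"xyz": [0,0,1],"spin": 0},
    {"xyz": [0,0,1],"spin": 0},
    {"xyz": [0,0,1],"spin": 0},
    {"xyz": [0,0,1],"spin": 0},
    {"xyz": [0,0,0],"spin": 0},
    {"xyz": [0,0,0],"spin": 0},
  ],
)

```text
clock: 16.9
ee_pos: [529.0, 177.9, 147.3]
tcp_rot: [0.728, 0.686, -0.0, -0.0]
wrist_force: [0.9, -0.6, -2.3]
width: 12.0
grip_force: 30.0
```

Emit:
step_arm(
  increments=[
    {"xyz": [0,0,1],"spin": 0},
    {"xyz": [0,0,1],"spin": 0},
    {"xyz": [0,0,0],"spin": 0},
    {"xyz": [0,0,0],"spin": 0},
  ],
)

```text
clock: 17.3
ee_pos: [528.9, 177.9, 145.3]
tcp_rot: [0.728, 0.686, -0.0, -0.0]
wrist_force: [0.2, 0.2, -2.0]
width: 12.1
grip_force: 30.0
```

Emit:
step_arm(
  increments=[
    {"xyz": [0,0,1],"spin": 0},
    {"xyz": [0,0,0],"spin": 0},
    {"xyz": [0,0,0],"spin": 0},
  ],
)

```text
clock: 17.6
ee_pos: [529.2, 177.9, 144.6]
tcp_rot: [0.728, 0.686, 0.0, 0.0]
wrist_force: [-0.7, 0.1, -0.2]
width: 11.5
grip_force: 30.0
```

Emit:
step_arm(
  increments=[
    {"xyz": [0,0,1],"spin": 0},
    {"xyz": [0,0,0],"spin": 0},
    {"xyz": [0,0,0],"spin": 0},
  ],
)

```text
clock: 17.9
ee_pos: [529.4, 177.9, 144.6]
tcp_rot: [0.728, 0.686, 0.0, 0.0]
wrist_force: [-1.0, -1.0, 5.2]
width: 11.9
grip_force: 30.0
```

Standing on the floor. Ease off and release gently.

Emit:
step_arm(
  increments=[
    {"xyz": [0,0,-0.8],"spin": 0},
    {"xyz": [0,0,0],"spin": 0},
  ],
  grip_force=5,
)

```text
clock: 18.1
ee_pos: [529.3, 177.9, 144.6]
tcp_rot: [0.728, 0.686, 0.0, 0.0]
wrist_force: [-0.1, -1.0, 3.4]
width: 11.8
grip_force: 5.0
```

Emit:
step_arm(
  increments=[
    {"xyz": [0,0,0],"spin": 0},
    {"xyz": [0,0,0],"spin": 0},
    {"xyz": [0,0,0],"spin": 0},
    {"xyz": [0,0,0],"spin": 0},
    {"xyz": [0,0,0],"spin": 0},
    {"xyz": [0,0,0],"spin": 0},
    {"xyz": [0,0,0],"spin": 0},
    {"xyz": [0,0,0],"spin": 0},
  ],
  fingers=0.5,
)

```text
clock: 18.9
ee_pos: [529.0, 177.8, 144.2]
tcp_rot: [0.728, 0.686, 0.0, -0.0]
wrist_force: [-0.1, -0.9, 0.2]
width: 47.3
grip_force: 0.0
```

Emit:
step_arm(
  increments=[
    {"xyz": [0,0,-10],"spin": 0},
    {"xyz": [0,0,-15],"spin": 0},
    {"xyz": [0,0,-20],"spin": 0},
    {"xyz": [0,0,-20],"spin": 0},
    {"xyz": [0,0,-20],"spin": 0},
    {"xyz": [0,0,-20],"spin": 0},
    {"xyz": [0,0,-10],"spin": 0},
    {"xyz": [0,0,0],"spin": 0},
  ],
)

```text
clock: 19.7
ee_pos: [530.1, 178.1, 262.4]
tcp_rot: [0.728, 0.686, 0.002, 0.001]
wrist_force: [0.6, 0.2, -0.1]
width: 47.7
grip_force: 0.0
```

```bash
python3 d.py
python3 - <<'E'
from h import *
f=grab("scene");cv2.imwrite("pics/s5.png",cv2.resize(f["color"][60:300,180:480],None,fx=2,fy=2))
E
```

```text
19.7 [530.1 178.1 262.4] F [ 0.6  0.2 -0.1] w 47.7 tool x ang 86.57 tilt [ 0.0049  0.0012 -1.    ]
```

View pics/s5.png

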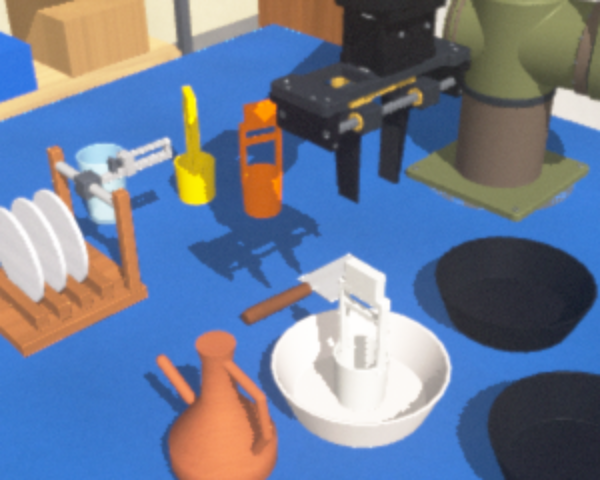

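The scoop stands upright in the middle of the white basin (px 360,380), released, with the gripper well above it and everything else in place.

```bash
python3 -c "
from rig import arm
print(arm.close_job())"
```

```text
the job is handed in; nothing more can be done
None
```

The white scoop is off the hook and standing upright, released, near the middle of the white enamel basin's floor; the tumbler, coffee pot and spatula look undisturbed in the last picture, and the job is handed in (no verdict was shown).

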